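Clamp the oak tap block in its jig

TASK

Two identical clamping jigs stand on the table and one of them holds an oak tap block: with the fingertips, without picking it up, push that block along its channel until it is fully home against the stop bar. Then push the handle of the same jig's toggle clamp over and down, past its dead point, until it snaps into lock. Leave the empty jig's clamp open and everything else on the table where it stands.

Things in the scene. Friction and masses are not known exactly. Their poses are not given: they have to be found in the camera images.
- jig: Working jig, the one with the oak block: plywood plate 18 mm thick, x -110 to 80, y -50 to 110 mm, fixed to the table. Origin: underside, on the centre line of a 64 mm wide channel along its x between rails 12 mm tall. Channel open at -x (towards the robot), closed at +x by a stop bar. Toggle clamp bolted on the +y side at x 10 to 60, y 48 to 100 mm, bracket 86 mm high. z up; yaw -0.2 to 0.35 rad.
- block: Oak tap block, loose in the working jig's channel: 100 mm along x, 60 wide, 34 tall, 0.15 to 0.3 kg, brass bush 36 mm across, 10 tall on top near its -x end. Origin: centre of its underside, 18 mm above the table. Starts 25 to 50 mm short of the stop; home, its +x face touches the stop bar and its origin is at x = +10 mm in the jig's frame. Slides under a few newtons.
- jig_stop (a point): Middle of the working jig's stop bar face (26 mm tall wooden bar, face at x = +60 mm in the jig's frame) that the block must touch; the point is 35 mm above the table.
- jig_pivot (a point): Handle pivot of the working jig's clamp, 75 mm above the table, at x = 35, y = 78 mm in the jig's frame; its axis is parallel to the jig's x. The handle drives a steel pressure arm (x 25 to 45 mm, y down to 0) that is raised, up to 145 mm above the table, when open and swings down to set a rubber pad on the block when locked.
- jig_grip (a point): Point on the axis of the working jig's clamp handle, 100 mm from the pivot, in the black rubber grip (round, 20 mm thick, from 45 to 125 mm from the pivot; it ends the handle). Swings over from nearly upright, away from the block, to nearly level, beyond the plate's +y edge.
- jig_handle (a joint): Handle angle of the working jig's clamp, rad. Its lean from vertical towards the jig's +y is 0.20 + this. 0 = open, the start. A spring resists up to the dead point at about 1.05 (most near 0.5: about 10 N at the grip) and throws the handle back to 0 if let go; past it the spring snaps it to 1.35, locked against a fixed end stop.
- spare: Empty jig, built exactly like the working jig (same frame and sizes), nothing in its channel; fixed to the table. Its clamp stays open.
- spare_grip (a point): Point on the axis of the empty jig's clamp handle, 100 mm from its pivot
- spare_handle (a joint): Handle angle (rad) of the empty jig's clamp, same meaning as jig_handle; to be left open, at 0
- bung: Tapered cork bung, 36 mm tall, 34 mm across; bystander, loose; origin at its underside on the table
- mug: White mug, 105 mm tall, 80 mm across plus its handle; bystander, loose; origin at its underside on the table
- cup1: White plastic drinking cup, 100 mm tall; bystander, loose; origin at its underside on the table
- cup2: Second white plastic drinking cup, 100 mm tall; bystander, loose; origin at its underside on the table
- mallet: Wooden mallet lying down, head 75 x 120 x 75 mm, handle 230 mm; bystander, loose; origin at its underside on the table
- tap: Brass barrel tap lying flat, about 140 mm long, 32 mm high; bystander, loose; origin at its underside on the table
- driver: Screwdriver lying down; bystander, loose; origin at its underside on the table
There are look-alikes about, which are no part of the job. There is more than one size of the block; the one meant has the size given above.

How it is judged:
By the outcome, as a careful person would: the job done as asked, in the order asked, and still so for the second after the job is handed in, with the robot touching nothing.
It also fails if it takes over 48 s, if anything falls off the work surface, if the arm or the gripper's body presses on something with over 40 N, if the wrist force passes 120 N, or if a joint passes its speed limit or range.

ROBOT

A 6-joint arm with a two-finger parallel gripper is mounted at the origin on the work surface. World frame = base frame: x ahead of the robot, y to its left, z up, the work surface at z = 0. Lengths are in mm, angles in degrees, forces in N, time in s.
With the tool pointing down it reaches from about 350 to 850 mm from the base axis. Payload 8.1 kg.
Tool frame: the origin (TCP) lies at the very end of the fingers, on their centre line; the grasp point (between the pads) lies 19 mm behind it (r.grip_depth is the distance from the TCP to the grasp point, in mm); y points along the fingers, z is the direction in which the jaws open and shut, and the axes are right-handed (so a half turn about y gives the same grasp; the last joint's range is limited). The gripper opens to 85 mm and grips with 20 to 120 N. Pads are 22 mm wide; open, the fingers measure 114 mm over their backs; the gripper's body (76 mm by 85 mm) begins 54 mm behind the grasp point. The pads swing forward as they close: fully open they stand 13 mm farther back than shut.
Start: joints at [-71.7, 7.471, 85.268, -0, 87.261, -4.893], TCP at [236.321, -551.505, 231.292] pointing down, gripper open.
Joint ranges: [-169.43, 169.43], [-51.17, 129.36], [1.28, 143.12], [-76.62, 256.62], [0, 156.53], [-152.29, 152.29]. Speed limits (degrees/s): [136.94, 136.94, 159.86, 180, 180, 180].

INTERFACE

Orientations are given as [roll, pitch, yaw] about the fixed x, y, z axes, in that order (R = Rz(yaw) Ry(pitch) Rx(roll)).
In Python, from bench import readout, eyes, r gives the robot as it stands. The module is installed in compiled form; this text tells all that it offers.
- The arm moves only by the tool move_arm, never from a script. Its argument "motion" is text: rows parted by semicolons, each of 6 numbers parted by spaces: the shift along the world's x, y, z in cm, then the turn, a rotation vector about the world's x, y, z in degrees. A call has 1 to 10 rows; each row is the pose to reach, as a shift and turn from the pose commanded when the call began; what a row does not reach only later rows make up. A row lasts 1/12 s, in which the tool goes at most 41.7 mm and 7.16 degrees, less where a joint would pass 70% of its speed; a pose out of reach is approached as far as the arm can. A call with a gripper value outside its range is refused whole. "fingers" is the finger opening in cm, from 0 to 8.54, set as the call begins (left out, the last holds). The fingers move at their own pace and stop on an object; "squeeze" is the grip in N (left out, the last holds). Time passes only in rows, so rows that repeat a pose let the fingers close. It gives the time, the measured TCP pose, the force and the opening at its end, in the units of the state.
- readout.sense(): the state, without advancing time (a new reading comes with each control period).
- eyes.snapshot(name): name is "scene" or "side" or "wrist"; returns a dict with "image" (400x640x3 uint8, blue, green, red), "fx", "fy", "cx", "cy" (pixels), "world_to_cam" (4x4, takes a point from world to camera coordinates). Camera axes: x right, y down, z forward; pixel columns grow to the right and rows downward; lengths in mm; the calibration is good to about 2 mm. A picture is of the moment at which its call begins. There is no depth.
- r.hand_in(): hands the job in, once; it reports no verdict.
The state is a dict: "time": time; "joint_pos": joint angles; "qd": joint speeds; "joint_efforts": joint torques, N m; "tool_pos": TCP position; "tcp_rot": TCP orientation; "ft_force": force on the tool from outside, world axes, zero at the start; "wrist_torque": the same for the moment, N m; "finger_gap": finger opening in mm.
Only numpy, scipy, OpenCV 4.12 (cv2) and the standard library are available. Lean on these libraries where they do the work, as an engineer would, in place of code of your own. Each camera call takes 0.05 s, during which the arm holds its last target. There are 200 camera calls.

## Working session

There is one attempt and no reset: what is moved stays moved. The work goes in short steps, Python scripts to look and compute and a tool call to move; the robot and the scene stay as the last step left them, time stands still between calls to the robot, and variables do not carry over. Pictures are saved under pics/ and viewed, about 8 in all and at most 12, crops included, and the job is handed in when it is done.

Besides the shell and the picture viewer there is one more tool, called after "Request:" by a JSON object that holds its "op" and its "data". move_arm: Moves the arm, as the interface text tells. Its arguments: {"type":"object","properties":{"motion":{"type":"string"},"fingers":{"type":"number"},"squeeze":{"type":"number"}},"required":["motion"]}

```bash
mkdir -p pics
cat > h.py <<'E'
import numpy as np, cv2
from bench import readout, eyes, r
def snap(n,f):
    s=eyes.snapshot(n); cv2.imwrite('pics/'+f+'.png',s['image']); np.savez('pics/'+f+'.npz',**{k:v for k,v in s.items()}); return s
def load(f): return dict(np.load('pics/'+f+'.npz'))
def ray(s,u,v):
    W=np.array(s['world_to_cam']);R=W[:3,:3];t=W[:3,3]
    d=R.T@np.array([(u-s['cx'])/s['fx'],(v-s['cy'])/s['fy'],1]); return -R.T@t,d
def onz(s,u,v,z):
    o,d=ray(s,u,v); return o+d*(z-o[2])/d[2]
def proj(s,p):
    W=np.array(s['world_to_cam']); c=W[:3,:3]@np.array(p,float)+W[:3,3]; return np.array([s['fx']*c[0]/c[2]+s['cx'],s['fy']*c[1]/c[2]+s['cy']])
def tri(a,b):
    (o1,d1),(o2,d2)=a,b; A=np.c_[d1,-d2]; k=np.linalg.lstsq(A,o2-o1,rcond=None)[0]
    p,q=o1+k[0]*d1,o2+k[1]*d2; return (p+q)/2,np.linalg.norm(p-q)
E
python3 - <<'E'
from h import *
for n in ('scene','side'):
    s=snap(n,n+'0'); W=np.array(s['world_to_cam']); print(n,s['fx'],s['cx'],s['cy'],-W[:3,:3].T@W[:3,3], W[2,:3])
print(readout.sense())
E
```

```text
scene 441.20322414620597 321.4639164527267 201.95402027999864 [1167.64088039 -458.27252734 1217.99977985] [-0.46311143  0.32452339 -0.82474989]
side 432.51295184248374 313.66830316470913 194.7760385475366 [308.60451173 874.46066689 911.46407859] [ 0.21795377 -0.74313613 -0.63264907]
{'time': 0.1, 'joint_pos': array([-7.17026104e+01,  7.51182329e+00,  8.53221255e+01, -2.10705373e-03,
        8.72622936e+01, -4.89573768e+00]), 'qd': array([-0.02376628, -0.14342356, -0.14783798, -0.00980288,  0.00314168,
        0.04804689]), 'joint_efforts': array([ 5.53869613e-04, -5.70951104e+01, -5.01943088e+01, -2.54249453e-04,
        8.14385625e-03, -3.39608141e-05]), 'tool_pos': array([ 236.12596383, -551.04706168,  230.34723331]), 'tcp_rot': array([-9.00960709e+01,  6.11679952e-03, -1.56806775e+02]), 'ft_force': array([ 0.82195129,  0.88387284, -0.24675612]), 'wrist_torque': array([-0.01319917,  0.01594902, -0.00315283]), 'finger_gap': 85.31735077050234}
```

View pics/scene0.png

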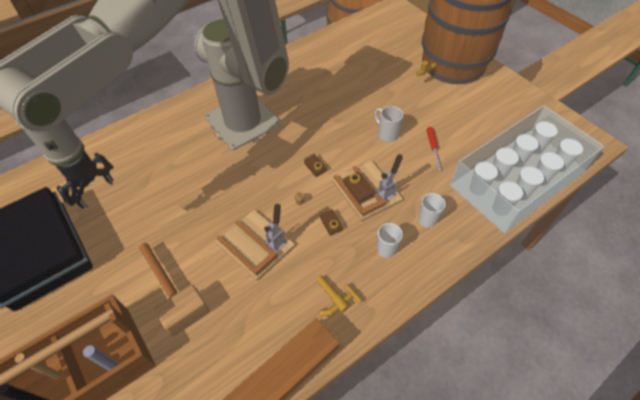

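View pics/side0.png

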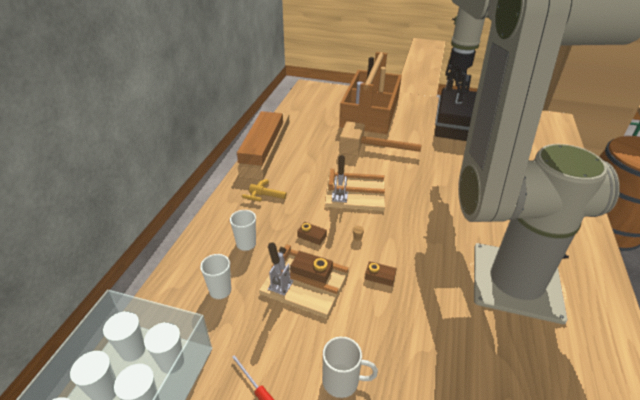

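Candidates: the jig at scene (367,188) holds a block. The jig at scene (257,242) is empty. Two loose block look-alikes lie at scene (316,164) and (331,221). The first jig fits the description, and I'll confirm it in a crop.

Run:
```python
from h import *
def crop(f,x0,y0,w,h,k,o):
    im=load(f)['image'][y0:y0+h,x0:x0+w]; im=cv2.resize(im,None,fx=k,fy=k,interpolation=cv2.INTER_CUBIC)
    for i in range(0,w,10): cv2.putText(im,str(x0+i),(i*k,8),0,.3,(0,0,255),1); cv2.line(im,(i*k,10),(i*k,14),(0,0,255),1)
    for j in range(10,h,10): cv2.putText(im,str(y0+j),(0,j*k+3),0,.3,(0,0,255),1)
    cv2.imwrite('pics/'+o+'.png',im)
crop('scene0',325,148,85,72,8,'c1'); crop('side0',255,228,100,90,6,'c2')
```

```text
(no output)
```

View pics/c1.png

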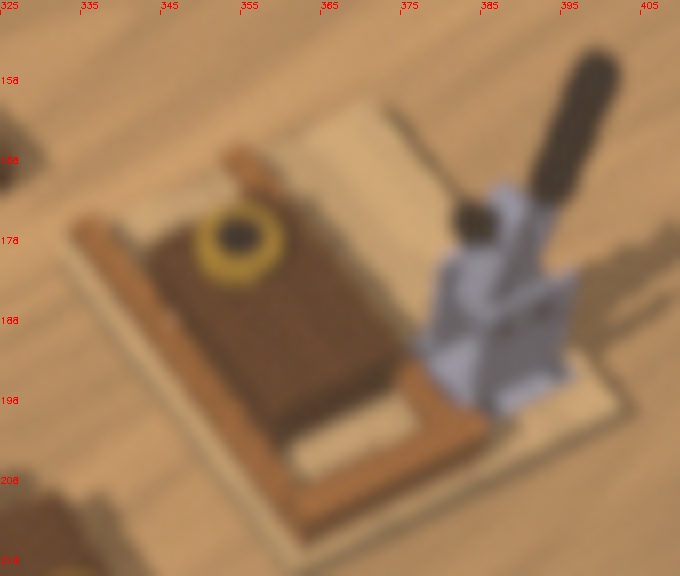

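View pics/c2.png

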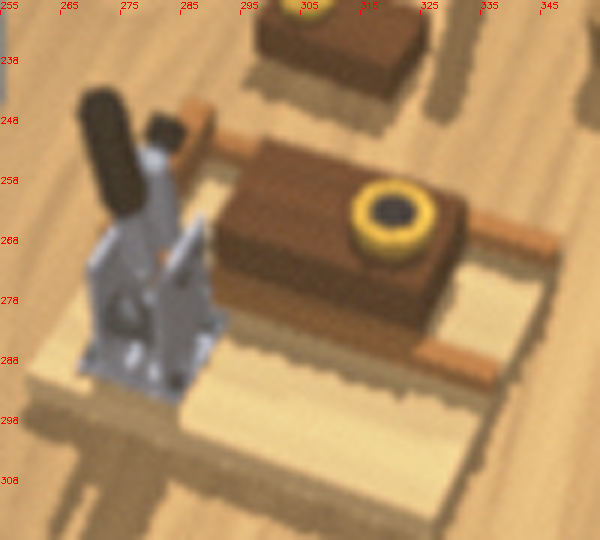

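The crops confirm it. The block sits in the scene jig at (367,188) with the bush at (354.8,177.6), about 30-40 mm short of the stop bar. The clamp is open, with its grip tip at (400,156). I'll compute the jig pose from the plate corners and the bush.

```bash
cat > pose.py <<'E'
from h import *
S=load('scene0');D=load('side0')
c=lambda u,v:(325+u/8,148+v/8)
e=lambda u,v:(255+u/6,228+v/6)
pts=[((-110,-50),onz(S,*c(65,240),18)),((80,-50),onz(S,*c(300,560),18)),((80,110),onz(S,*c(628,405),18)),((-110,110),onz(S,*c(375,100),18)),
((-110,110),onz(D,*e(437,522),18)),((80,110),onz(D,*e(27,378),18)),((-110,-50),onz(D,*e(558,258),18))]
def fit(P):
    A=np.array([p[0] for p in P],float);B=np.array([p[1][:2] for p in P]);a=A.mean(0);b=B.mean(0)
    H=(A-a).T@(B-b);th=np.arctan2(H[0,1]-H[1,0],H[0,0]+H[1,1]);R=np.array([[np.cos(th),-np.sin(th)],[np.sin(th),np.cos(th)]])
    return th,b-R@a,R,B-(A@R.T+b-R@a)
if __name__=='__main__':
    np.set_printoptions(precision=1,suppress=True)
    for P in (pts[:4],pts[4:],pts):
        th,o,R,res=fit(P);print('yaw',np.degrees(th),'o',o,'\n',res)
    b,er=tri(ray(S,*c(238,237)),ray(D,*e(392,210)));print('bush',b,er,R.T@(b[:2]-o))
    g,er=tri(ray(S,*c(600,68)),ray(D,*e(100,105)));print('grip top',g,er,R.T@(g[:2]-o))
    # block top corners at z=52: scene
    for n,s,q in (('far -y',S,c(280,410)),('far +y',S,c(395,348)),('near+y',S,c(315,200)),('near-y',S,c(152,250)),('D near-y',D,e(467,200)),('D near+y',D,e(425,285)),('D far+y',D,e(218,220)),('D far-y',D,e(268,140))):
        p=onz(s,*q,52);print(n,p,R.T@(p[:2]-o))
    for n,q in (('stop -y',c(303,505)),('stop+y',c(415,440))):
        p=onz(S,*q,44);print(n,R.T@(p[:2]-o))
    W=lambda x,y:o+R@np.array([x,y])
    print('pivot',W(35,78))
E
python3 pose.py
```

```text
yaw -7.144151152862725 o [552.2 139.9] 
 [[ 0.8  0.7]
 [-2.1  2.1]
 [ 0.4 -0.4]
 [ 0.9 -2.4]]
yaw -6.797136108418281 o [548.9 140.6] 
 [[-0.4 -3.7]
 [-2.2 -1.5]
 [ 2.6  5.1]]
yaw -6.916198203340061 o [550.8 140.2] 
 [[ 2.   0.9]
 [-0.9  1.5]
 [ 2.2 -1.1]
 [ 2.9 -2.3]
 [-2.6 -3.4]
 [-4.4 -0.9]
 [ 0.8  5.3]]
bush [505.6 141.5  62.3] 1.2131336086658855 [-45.1  -4.1]
grip top [598.1 233.9 191.3] 2.6054112246579137 [35.7 98.7]
far -y [578.7 105.8  52. ] [ 31.8 -30.7]
far +y [582.9 162.5  52. ] [29.2 26. ]
near+y [504.4 185.1  52. ] [-51.5  39. ]
near-y [484.2 114.4  52. ] [-63.1 -33.6]
D near-y [477.4 117.2  52. ] [-70.1 -31.7]
D near+y [482.5 168.9  52. ] [-71.3  20.3]
D far+y [578.8 159.4  52. ] [25.5 22.5]
D far-y [572.5 107.9  52. ] [ 25.4 -29.5]
stop -y [ 70.8 -44. ]
stop+y [66.8 11.7]
pivot [595.  213.4]
```

Request:
{"op": "move_arm", "data": {"motion": "4 4 2 0 0 7; 4 8 2 0 0 14; 5 12 2 0 0 20; 6 16 2 0 0 26; 7 20 2 0 0 30; 8 24 2 0 0 35; 9 28 2 0 0 40; 10 32 2 0 0 45; 11 36 2 0 0 50; 12 40 2 0 0 55", "fingers": 0, "squeeze": 60}}

```text
time: 0.93
tool_pos: [353.9, -158.1, 251.0]
tcp_rot: [-90.0, 0.0, -101.6]
ft_force: [0.7, 0.1, 0.1]
finger_gap: 0.1
```

Run:
```python
from h import *
s=readout.sense();print(s['time'],s['tool_pos'],s['tcp_rot'],s['joint_pos'])
```

```text
0.9333 [ 353.90547274 -158.08344675  250.98604426] [-9.00012234e+01  4.27960368e-03 -1.01594453e+02] [-3.16634295e+01 -2.77466189e+01  1.14377696e+02  3.60616661e-03
  9.33715409e+01 -2.00687643e+01]
```

Request:
{"op": "move_arm", "data": {"motion": "1.2 4 0 0 0 3; 2.4 8 0 0 0 5; 3.6 12 0 0 0 5; 5 16 0 0 0 5; 6.2 20 0 0 0 5; 7.4 24 0 0 0 5; 8.6 28 0 0 0 5; 9.3 30.1 0 0 0 5; 9.3 30.1 0 0 0 5; 9.3 30.1 0 0 0 5"}}

```text
time: 1.77
tool_pos: [446.8, 142.0, 250.6]
tcp_rot: [-90.1, -0.0, -96.6]
ft_force: [-0.0, -0.8, -0.5]
finger_gap: -0.3
```

Request:
{"op": "move_arm", "data": {"motion": "0 0 -4 0 0 0; 0 0 -8 0 0 0; 0 0 -12 0 0 0; 0 0 -14 0 0 0; 0 0 -15 0 0 0; 0 0 -15 0 0 0"}}

```text
time: 2.27
tool_pos: [445.1, 139.5, 98.7]
tcp_rot: [-90.3, -0.1, -96.9]
ft_force: [-0.5, 0.7, -0.8]
finger_gap: 0.2
```

Run:
```python
from h import *
A=snap('side','s1')['image'];B=snap('scene','s2')['image']
print(readout.sense()['tool_pos'])
f=lambda im,x,y,w,h:cv2.resize(im[y:y+h,x:x+w],(400,400),interpolation=cv2.INTER_CUBIC)
cv2.imwrite('pics/c3.png',np.hstack([f(A,250,190,130,130),f(B,310,110,110,110)]))
```

```text
[447.9815798  140.43919126 102.60309802]
```

View pics/c3.png

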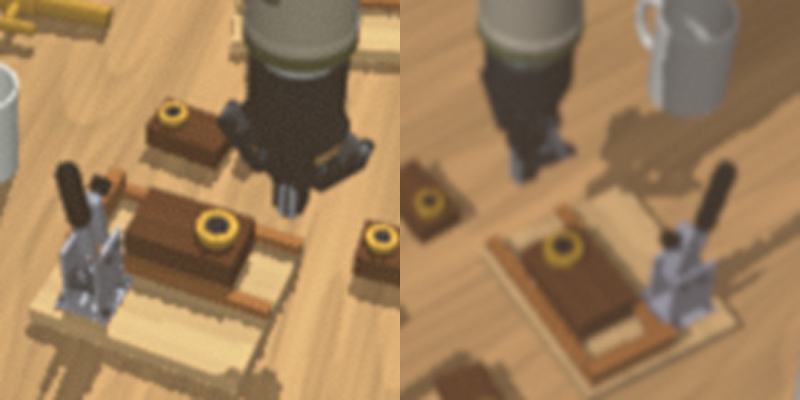

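The block is in the channel and the gripper is hanging above the open end. When closed, the finger knuckles stick out along the jaw axis (side crop (235,110) and (365,150)). I'll check their height before descending.

Run:
```python
from h import *
s=load('s1');k=.325
n=np.array([.1201,.9928,0]);x=np.array([.9928,-.1201,0])
p=readout.sense();t=p['tool_pos'];print(p['time'],t,p['tcp_rot'])
for u,v in ((235,110),(228,145),(365,150),(330,185),(280,210),(300,210)):
    o,d=ray(s,250+u*k,190+v*k);q=o+d*(n@(t-o))/(n@d);print((u,v),'along jaw',x@(q-t),'above tcp',q[2]-t[2])
for z in (50,85,100):
  for nm,uv in (('mug base',(342,390)),):
    print(nm,onz(load('side0'),*uv,0))
```

```text
2.3667 [447.9815798  140.43919126 102.60309802] [-8.99253747e+01  1.52842066e-02 -9.68632530e+01]
(235, 110) along jaw 45.654058044496274 above tcp 90.23058983367493
(228, 145) along jaw 50.82806594308516 above tcp 49.62892810353789
(365, 150) along jaw -61.10306971056497 above tcp 88.60329684002592
(330, 185) along jaw -36.41679582633553 above tcp 39.82256450764852
(280, 210) along jaw 3.631900783878576 above tcp -6.603359005177239
(300, 210) along jaw -13.396604253082966 above tcp 0.81707123624507
mug base [376.89592919 421.53582252   0.        ]
mug base [376.89592919 421.53582252   0.        ]
mug base [376.89592919 421.53582252   0.        ]
```

Request:
{"op": "move_arm", "data": {"motion": "0.1 0.9 -3 0 0 0; 0.1 0.9 -5 0 0 0; 0.1 0.9 -6 0 0 0; 0.1 0.9 -6.6 0 0 0; 0.1 0.9 -6.9 0 0 0; 0.1 0.9 -6.9 0 0 0; 0.1 0.9 -6.9 0 0 0"}}

```text
time: 2.95
tool_pos: [449.3, 150.1, 33.7]
tcp_rot: [-89.9, 0.0, -96.8]
ft_force: [-0.1, 0.5, -0.9]
finger_gap: -0.1
```

Request:
{"op": "move_arm", "data": {"motion": "0.5 -0.06 0 0 0 0; 1 -0.12 0 0 0 0; 1.5 -0.18 0 0 0 0; 2 -0.24 0 0 0 0; 2.3 -0.28 0 0 0 0; 2.6 -0.31 0 0 0 0; 2.9 -0.35 0 0 0 0; 3.2 -0.39 0 0 0 0; 3.2 -0.39 0 0 0 0"}}

```text
time: 3.7
tool_pos: [480.8, 146.0, 32.3]
tcp_rot: [-90.0, -0.0, -96.8]
ft_force: [0.6, -0.1, 0.1]
finger_gap: -0.1
```

Request:
{"op": "move_arm", "data": {"motion": "0.2 -0.02 0 0 0 0; 0.4 -0.05 0 0 0 0; 0.6 -0.07 0 0 0 0; 0.8 -0.1 0 0 0 0; 1 -0.12 0 0 0 0; 1.2 -0.14 0 0 0 0; 1.3 -0.16 0 0 0 0; 1.4 -0.17 0 0 0 0"}}

```text
time: 4.37
tool_pos: [494.3, 144.3, 32.3]
tcp_rot: [-90.0, -0.0, -96.8]
ft_force: [-0.8, 0.3, -0.0]
finger_gap: 0.0
```

Request:
{"op": "move_arm", "data": {"motion": "0.1 -0.01 0 0 0 0; 0.2 -0.02 0 0 0 0; 0.3 -0.04 0 0 0 0; 0.4 -0.05 0 0 0 0; 0.5 -0.06 0 0 0 0; 0.6 -0.07 0 0 0 0"}}

```text
time: 4.87
tool_pos: [499.1, 143.8, 32.1]
tcp_rot: [-90.1, -0.0, -96.8]
ft_force: [-10.6, 0.3, 8.3]
finger_gap: -0.1
```

Run:
```python
from h import *
A=snap('side','s3')['image'];B=snap('scene','s4')['image']
s=readout.sense();print(s['tool_pos'],s['ft_force'])
f=lambda im,x,y,w,h:cv2.resize(im[y:y+h,x:x+w],(400,400),interpolation=cv2.INTER_CUBIC)
cv2.imwrite('pics/c4.png',np.hstack([f(A,255,225,100,100),f(B,325,140,80,80)]))
```

```text
[499.07704139 143.75945064  32.09913262] [-7.52523223  0.70290248  5.60596532]
```

View pics/c4.png

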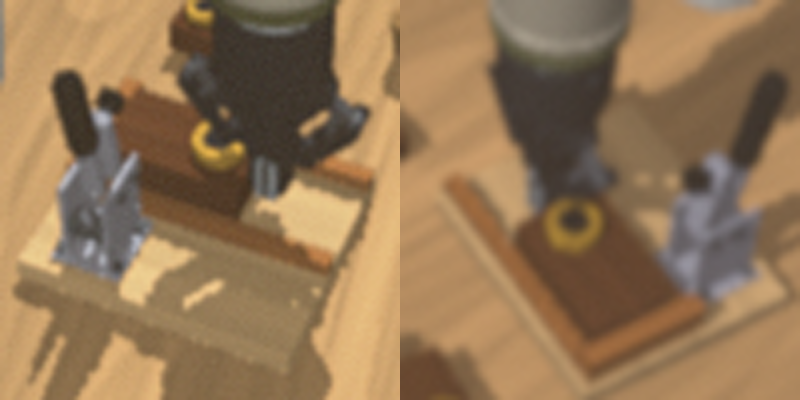

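Request:
{"op": "move_arm", "data": {"motion": "0.1 -0.01 0 0 0 0; 0.2 -0.02 0 0 0 0; 0.3 -0.03 0 0 0 0; 0.3 -0.03 0 0 0 0; 0.3 -0.03 0 0 0 0"}}

```text
time: 5.38
tool_pos: [499.3, 143.7, 31.7]
tcp_rot: [-90.5, -0.1, -96.8]
ft_force: [-20.8, 0.6, 15.5]
finger_gap: 0.3
```

Request:
{"op": "move_arm", "data": {"motion": "-0.5 0.06 0 0 0 0; -1.5 0.18 0 0 0 0; -3 0.36 0 0 0 0; -4.5 0.54 0 0 0 0; -4.5 0.54 0 0 0 0; -4.5 0.54 3 0 0 0; -4.5 0.54 7 0 0 0; -4.5 0.54 11 0 0 0; -4.5 0.54 15 0 0 0; -4.5 0.54 18 0 0 0"}}

```text
time: 6.22
tool_pos: [459.9, 148.9, 216.7]
tcp_rot: [-89.7, 0.1, -96.8]
ft_force: [0.1, -0.2, 0.2]
finger_gap: -0.1
```

Run:
```python
from h import *
np.set_printoptions(precision=1,suppress=True)
A=snap('side','s5')['image'];B=snap('scene','s6')['image']
s=readout.sense();print(s['time'],s['tool_pos'],s['tcp_rot'],s['ft_force'])
f=lambda im,x,y,w,h:cv2.resize(im[y:y+h,x:x+w],(400,400),interpolation=cv2.INTER_CUBIC)
cv2.imwrite('pics/c5.png',np.hstack([f(A,255,225,100,100),f(B,325,140,80,80)]))
# bush (saturated yellow) centroid before/after
for a,b in (('side0','s5'),('scene0','s6')):
    for n in (a,b):
        S=load(n);im=S['image'];h=cv2.cvtColor(im,cv2.COLOR_BGR2HSV);m=cv2.inRange(h,(19,150,90),(32,255,255))
        k,l,st,c=cv2.connectedComponentsWithStats(m)
        print(n,[(st[i,4],c[i],onz(S,*c[i],60)[:2]) for i in range(1,k) if st[i,4]>15 and 250<c[i][0]<400 and 160<c[i][1]<280])
```

```text
6.3167 [462.7 149.5 219.9] [-89.3   0.2 -96.8] [0.9 0.4 0.7]
side0 [(np.int32(372), array([262.5, 190.9]), array([761.5, -98.2])), (np.int32(45), array([305.7, 226.8]), array([582.7,  19.4])), (np.int32(95), array([320. , 264.1]), array([505.4, 143.1])), (np.int32(56), array([373.3, 267.3]), array([370.6, 114.4]))]
s5 [(np.int32(378), array([262.4, 191. ]), array([761.7, -97.9])), (np.int32(46), array([305.8, 226.8]), array([582.5,  19.1])), (np.int32(93), array([309.5, 260.7]), array([535.1, 139.6])), (np.int32(56), array([373.4, 267.6]), array([370. , 115.1]))]
scene0 [(np.int32(23), array([317.6, 166.7]), array([393.4,  72.3])), (np.int32(42), array([354.3, 179.2]), array([509. , 137.8])), (np.int32(24), array([333.6, 224.8]), array([608.3, -23.2]))]
s6 [(np.int32(18), array([317.4, 166.9]), array([394.1,  71.1])), (np.int32(40), array([359.4, 185.9]), array([540.5, 133.7])), (np.int32(24), array([333.6, 224.6]), array([607.8, -22.6]))]
```

View pics/c5.png

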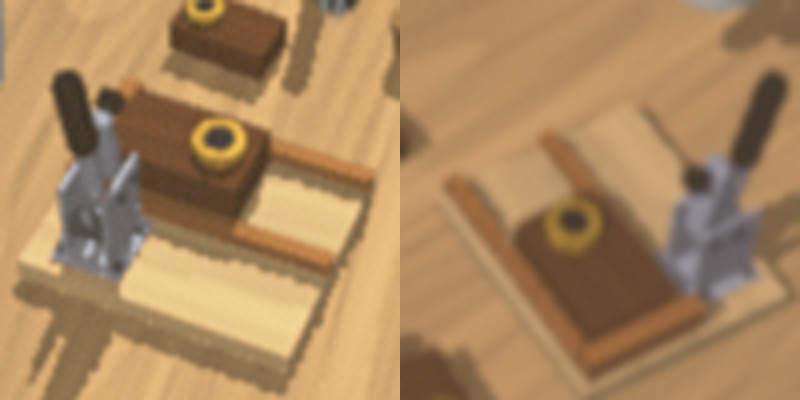

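The block moved about 31 mm in both views, no gap shows at the stop, and the push ended at a hard stop. Next is the handle: I'll go above the clamp on its -y side.

Request:
{"op": "move_arm", "data": {"motion": "2 0.8 2 0 0 0; 5 1.8 2.5 0 0 0; 8 2.8 2.5 0 0 0; 11 3.8 2.5 0 0 0; 13 4.5 2.5 0 0 0; 13 4.5 2.5 0 0 0; 13 4.5 2.5 0 0 0; 13 4.5 2.5 0 0 0"}}

```text
time: 6.98
tool_pos: [587.9, 193.5, 236.4]
tcp_rot: [-90.1, -0.0, -96.8]
ft_force: [0.1, -0.3, -0.0]
finger_gap: 0.0
```

Run:
```python
from h import *
np.set_printoptions(precision=1,suppress=True)
c=lambda u,v:(325+u/8,148+v/8)
e=lambda u,v:(255+u/6,228+v/6)
S=load('scene0');D=load('side0');R=np.array([[.9928,.1201],[-.1201,.9928]]);o=np.array([551,137.5])
for n,a,b in (('pad',c(478,222),e(165,130)),('griptop',c(600,68),e(100,105)),('gripbot',c(550,190),e(125,203))):
    p,er=tri(ray(S,*a),ray(D,*b));print(n,p,er,R@(p[:2]-o))
s=readout.sense();p=s['tool_pos'];print(s['time'],p,R@(p[:2]-o),s['tcp_rot'])
```

```text
pad [592.9 185.1 129.5] 4.325324710926161 [47.3 42.2]
griptop [598.1 233.9 191.3] 2.6054112246579137 [58.4 90. ]
gripbot [595.9 221.9 123.8] 2.0148851468435267 [54.7 78.4]
6.9833 [587.9 193.5 236.4] [43.4 51.2] [-90.1  -0.  -96.8]
```

Request:
{"op": "move_arm", "data": {"motion": "0.5 0.1 -2 0 0 0; 0.5 0.1 -4 0 0 0; 0.5 0.1 -5.5 0 0 0; 0.5 0.1 -6.5 0 0 0; 0.5 0.1 -6.5 0 0 0; 0.5 0.1 -6.5 0 0 0; 0.5 0.1 -6.5 0 0 0"}}

```text
time: 7.57
tool_pos: [593.7, 194.9, 173.9]
tcp_rot: [-89.9, 0.0, -96.8]
ft_force: [-0.3, 0.2, 0.7]
finger_gap: -0.0
```

Request:
{"op": "move_arm", "data": {"motion": "0.06 0.5 -0.3 0 0 0; 0.12 1 -0.4 0 0 0; 0.17 1.4 -0.4 0 0 0; 0.23 1.9 -0.5 0 0 0; 0.29 2.4 -0.6 0 0 0; 0.36 3 -0.7 0 0 0; 0.42 3.5 -0.9 0 0 0; 0.48 4 -1.1 0 0 0; 0.54 4.5 -1.3 0 0 0; 0.6 5 -1.5 0 0 0"}}

```text
time: 8.4
tool_pos: [599.5, 244.7, 157.6]
tcp_rot: [-90.0, -0.1, -96.8]
ft_force: [-1.1, -7.2, 4.6]
finger_gap: -0.0
```

Request:
{"op": "move_arm", "data": {"motion": "0.06 0.5 -0.3 0 0 0; 0.12 1 -0.6 0 0 0; 0.18 1.6 -1.1 0 0 0; 0.24 2.1 -1.5 0 0 0; 0.3 2.5 -1.9 0 0 0; 0.36 2.9 -2.4 0 0 0; 0.4 3.3 -2.9 0 0 0; 0.44 3.6 -3.4 0 0 0; 0.48 3.9 -4 0 0 0; 0.52 4.2 -4.5 0 0 0"}}

```text
time: 9.23
tool_pos: [604.1, 287.7, 111.3]
tcp_rot: [-90.0, 0.0, -96.8]
ft_force: [-0.3, -0.8, 0.0]
finger_gap: 0.1
```

Request:
{"op": "move_arm", "data": {"motion": "0 0.2 -0.4 0 0 0; 0.05 0.3 -0.9 0 0 0; 0.05 0.4 -1.3 0 0 0; 0.08 0.5 -1.8 0 0 0; 0.08 0.6 -2.2 0 0 0; 0.08 0.6 -2.5 0 0 0; 0.08 0.6 -2.8 0 0 0"}}

```text
time: 9.82
tool_pos: [605.5, 293.0, 86.7]
tcp_rot: [-90.0, 0.0, -96.8]
ft_force: [-15.0, -5.8, 33.5]
finger_gap: -0.2
```

Run:
```python
from h import *
A=snap('side','s7')['image'];B=snap('scene','s8')['image']
s=readout.sense();print(s['time'],s['tool_pos'],s['ft_force'])
f=lambda im,x,y,w,h:cv2.resize(im[y:y+h,x:x+w],(400,400),interpolation=cv2.INTER_CUBIC)
cv2.imwrite('pics/c6.png',np.hstack([f(A,225,205,130,130),f(B,325,110,110,110)]))
```

```text
9.9167 [605.69589421 293.1143262   86.9896878 ] [-7.6647518  -2.29146341 14.43577036]
```

View pics/c6.png

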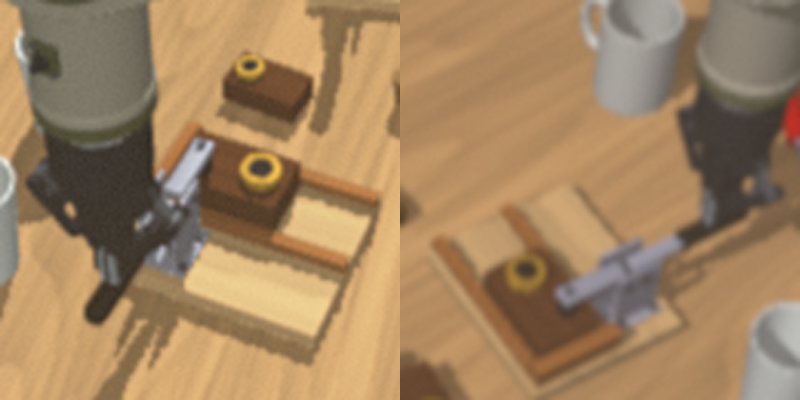

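The handle is level, the arm lies on the block, and the fingers were stopped at 87 mm by the end stop. I'll lift away straight up and check.

Request:
{"op": "move_arm", "data": {"motion": "0 0 1 0 0 0; 0 0 3 0 0 0; 0 0 6 0 0 0; 0 0 10 0 0 0; 0 0 14 0 0 0; -4 0 16 0 0 0; -8 0 16 0 0 0; -12 0 16 0 0 0; -15 0 16 0 0 0; -15 0 16 0 0 0"}}

```text
time: 10.75
tool_pos: [450.4, 293.0, 244.2]
tcp_rot: [-90.1, -0.0, -96.7]
ft_force: [-0.9, -0.4, -0.2]
finger_gap: 0.2
```

Run:
```python
from h import *
np.set_printoptions(precision=1,suppress=True)
A=snap('side','s9');B=snap('scene','s10')
s=readout.sense();print(s['time'],s['tool_pos'],s['ft_force'])
f=lambda im,x,y,w,h:cv2.resize(im[y:y+h,x:x+w],(400,400),interpolation=cv2.INTER_CUBIC)
cv2.imwrite('pics/c7.png',np.hstack([f(A['image'],225,150,170,170),f(B['image'],225,110,220,180)]))
for lean in (1.25,1.55):
    y,z=78+125*np.sin(lean),75+125*np.cos(lean);p=[551+35*.9928+.1201*y,137.5-35*.1201+.9928*y,z]
    for S,k,x0,y0 in ((A,400/170,225,150),(B,None,225,110)):
        q=proj(S,p);print(lean,q,(q-[x0,y0])*([k,k] if k else [400/220,400/180]))
```

```text
10.85 [454.5 293.  245. ] [0.3 0.1 0.9]
1.25 [253.6 297.6] [ 67.2 347.3]
1.25 [420.8 160.5] [355.9 112.1]
1.55 [253.6 309.7] [ 67.2 375.7]
1.55 [420.4 166.9] [355.3 126.4]
```

View pics/c7.png

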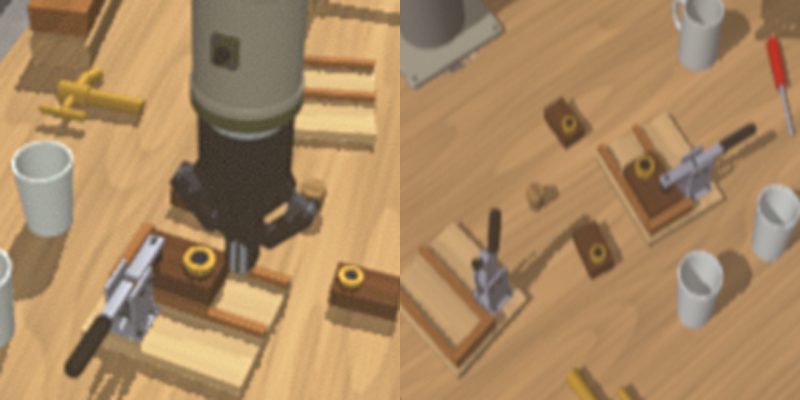

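The grip tip at side-crop (68,370) matches the locked prediction (67,376) rather than the dead-point one (67,347). The scene tip is at (754-400=354,128), predicted (355,126). The block is still at the stop, and the spare clamp is open.

```bash
python3 -c "
from h import *
print(r.hand_in())"
```

```text
the job is handed in; nothing more can be done
None
```

The oak block is home against the stop bar and the working jig's clamp is locked. I handed the job in at about 11 s, and the interface gave no verdict.

- **Block:** I pushed it about 31 mm along the channel with the closed fingertips. The tool then stopped dead while the force rose to about 26 N. No gap showed at the stop bar in the camera pictures afterwards.
- **Clamp:** I pushed the handle over from its block side, past the dead point and onto its end stop, with about 37 N at the wrist at most. After I lifted clear, the grip tip matched the locked position in both views, to within about 2 pixels.
- **Everything else:** The empty jig's clamp is still open. The two look-alike blocks and the tap measured or looked unmoved, and the other bystanders in the last picture look untouched. The mallet was outside that picture, and the arm never came near it at low height.
- **Small disagreements:**
  - The plate corners put the jig about 3 mm off from where the bush and handle did, so I used a position corrected by that amount.
  - During the block push there was an unexplained upward force of up to 15 N. It may have been a finger knuckle brushing the bush.

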